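# Take the twist-lock cap off the coffee grinder

## Task

I want to refill the coffee grinder: twist its red cap out of its lock and lift it off. Nobody remembers which way this one unlocks, so feel your way: if it stops dead one way, try the other. Hold the cap upright and still over the middle of the round slate disc, about a hand's breadth (10 cm) above it, touching nothing, and finish like that with the cap still in the gripper; leave the disc, the mug, the salt cellar, the two mills and the spoon where they are.

Things in the scene. Friction and masses are not known exactly. Their poses are not given: they have to be found in the camera images.
- grinder: Small coffee grinder, fixed: steel body 106 mm in diameter on a black foot 116 mm wide; black chute on its front (its own -x) out to 68 mm from the axis; black filler neck on top, 72 mm outside, 51 mm bore. Origin at the centre of its underside, z up; neck's rim 120 mm above it. Left or right of the middle of the worktop (the slate disc on the other side), turned up to about 0.5 rad.
- neck_rim (a point): Centre of the rim of the filler neck, on the cap's axis, 120 mm above the worktop; z up. Inside the neck a hidden catch lets the cap turn one way only; which way differs from start to start and cannot be seen. Wrong way: it stops dead after about 0.2 rad (0.1 to 0.3), still locked. Right way: it turns easily (under 0.2 N m), is unlocked from 0.8 rad on and meets an end stop at about 1.2 rad.
- cap: Loose red cap, 62 mm tall over all, about 90 g: fluted round knob 44 mm wide, 32 mm tall; flange 64 mm wide, 6 mm thick, sitting on the rim; below it, in the neck, a plug 47 mm wide, a stem and a crossbar 46 mm long that two ledges hold down with 2 mm of play. Origin at the centre of its underside (24 mm below the flange, so 24 mm below the rim when in place), z up, x along the crossbar.
- cap_grip (a point): Point on the cap's axis, 10 mm below the knob's top, 28 mm above the rim when in place (148 mm over the worktop), 52 mm above the cap's underside: good for the TCP (the tips end about 3 mm above the flange). The cap does not rise as it turns; unlocked, it lifts straight up and is clear of the neck when raised 25 mm.
- slate_disc: Black slate disc, 152 mm in diameter, 12 mm thick, lying loose on the worktop, about 0.5 kg; origin at the centre of its underside. The cap is to be held over its middle.
- mug: Striped mug with handle, 86 mm in diameter, 90 mm tall, loose; origin at the centre of its underside. Leave alone.
- salt_cellar: Round wooden salt cellar with lid, 86 mm in diameter, 70 mm tall, loose; origin at the centre of its underside. Leave alone.
- dark_mill: Dark wooden pepper mill, 58 mm in diameter, 170 mm tall, loose; origin at the centre of its underside. Leave alone.
- pale_mill: Pale wooden mill, 58 mm in diameter, 140 mm tall, loose; origin at the centre of its underside. Leave alone.
- spoon: Wooden spoon, 316 mm long, 54 mm wide, 14 mm thick, loose; origin at the centre of its underside, x along its length. Leave alone.
Things that resemble listed ones, but are neither listed nor needed, are in the scene too. There is more than one size of the cap; the job needs the middle-sized.

How it is judged:
By the outcome, as a careful person would: the job done as asked, in the order asked, and still so for the second after the job is handed in, while the arm keeps its last pose, push and grip.
It also fails if it takes over 48 s, if anything falls off the work surface, if the arm or the gripper's body presses on something with over 40 N, if the wrist force passes 120 N, or if a joint passes its speed limit or range.

## Robot

A 6-joint arm with a two-finger parallel gripper is mounted at the origin on a cart in front of the work surface, level with it; the furniture and walls round the work are solid. World frame = base frame: x ahead of the robot, y to its left, z up, the work surface at z = 0. Lengths are in m, angles in rad, forces in N, time in s.
With the tool pointing down it reaches from about 0.3 to 0.75 m from the base axis. Payload 8.5 kg.
Tool frame: the origin (TCP) lies between the finger pads, 19 mm behind the fingertips; this is the grasp point; z points along the fingers, y is the direction in which the jaws open and shut (so a half turn about z gives the same grasp; the last joint's range is limited). The gripper opens to 88 mm and grips with 3 to 60 N. Pads are 18 mm wide; open, the fingers measure 123 mm over their backs; the gripper's body (75 mm by 187 mm) begins 45 mm behind the grasp point.
Start: joints at [-1.353, 0.381, 1.297, -0, 1.464, -0.215], TCP at [0.231, -0.499, 0.257] pointing down, gripper open.
Joint ranges: [-3.11, 3.11], [-0.89, 2.33], [0.22, 2.48], [-1.42, 4.56], [0.17, 2.85], [-2.88, 2.88]. Speed limits (rad/s): [2.39, 2.39, 3.14, 3.14, 3.14, 3.14].

## Interface

Orientations are given as a rotation vector (axis times angle).
In Python, from workcell import arm gives the robot as it stands.
- The arm moves only by the shell command python3 -m handwheel 'ROWS'. ROWS is JSON, a list of rows, each a list of 3 entries, a list of its own where there are three numbers: the shift along the tool's x, y, z each as a share of 500 mm, from -1 to 1, then the turn about the tool's z as a share of 10 degrees, from -1 to 1, then the closure, from -1 (fully open) to 1 (shut), so that 0 is half open. A call has exactly 5 rows; each row shifts and turns the commanded pose from where the row before left it, along the tool's axes as they then stand; what a row does not reach is not made up. A row lasts 1/8 s, in which the tool goes at most 62.5 mm and 10.7 degrees, less where a joint would pass 70% of its speed; a pose out of reach is approached as far as the arm can. A call with a number of a shift or a turn outside -1 to 1 is refused whole. A call with a gripper value outside its range is refused whole. The fingers move at their own pace and stop on an object; the grip force is fixed at half the most. Time passes only in rows, so rows that do not move let the fingers close, or fill a call up. It gives the time, the measured TCP pose, the force and the opening at its end, in the units of the state.
- arm.sense(): the state, without advancing time (a new reading comes with each control period).
- arm.read_camera(name): name is "scene" or "top"; returns a dict with "frame" (400x640x3 uint8, blue, green, red), "fovy" (degrees; the focal length in pixels is half the picture's height over the tangent of half this angle, whatever the lens; pixels are square), "cx", "cy" (the principal point, pixels), "xyz" and "orientation" of the camera in the world. Camera axes: x right, y down, z forward; pixel columns grow to the right and rows downward; lengths in m; the calibration is good to about 2 mm. A picture is of the moment at which its call begins. There is no depth.
- arm.job_done(): hands the job in, once; it reports no verdict.
The state is a dict: "time_s": time; "q": joint angles; "joint_velocities": joint speeds; "effort": joint torques, N m; "position": TCP position; "tool_rot": TCP orientation; "force": force on the tool from outside, world axes, zero at the start; "moment": the same for the moment, N m; "opening": finger opening in m.
Only numpy, scipy, OpenCV 4.12 (cv2) and the standard library are available. Lean on these libraries where they do the work, as an engineer would, in place of code of your own. Each camera call takes 0.05 s, during which the arm holds its last target. There are 200 camera calls.

## Working session

There is one attempt and no reset: what is moved stays moved. The work goes in short steps, Python scripts to look and compute and a shell command to move; the robot and the scene stay as the last step left them, time stands still between calls to the robot, and variables do not carry over. Pictures are saved under pics/ and viewed, about 8 in all and at most 12, crops included, and the job is handed in when it is done.

```bash
mkdir -p pics
python3 - <<'E'
from workcell import arm
import cv2
for n in("scene","top"):
    c=arm.read_camera(n); cv2.imwrite(f"pics/{n}0.png",c["frame"])
    print(n,{k:v for k,v in c.items() if k!="frame"})
print(arm.sense())
E
```

```text
scene {'fovy': 50.124639012780186, 'cx': 314.49596463040626, 'cy': 199.74274777183427, 'xyz': array([-0.0753532 ,  0.81113568,  0.95221173]), 'orientation': array([-0.81302782,  2.49245408, -1.17868411])}
top {'fovy': 47.11410881326381, 'cx': 314.13664222483095, 'cy': 204.06022182966856, 'xyz': array([ 0.45969169, -0.03049851,  1.87036632]), 'orientation': array([-2.22733454,  2.16482724, -0.06816457])}
{'time_s': 0.1, 'q': array([-1.35330655e+00,  3.81107691e-01,  1.29811039e+00, -1.13021362e-05,
        1.46360927e+00, -2.15313953e-01]), 'joint_velocities': array([-0.0003687 , -0.00113813, -0.00154339,  0.00097679,  0.0005559 ,
        0.00015088]), 'effort': array([ 5.12685787e-03, -4.38647282e+01, -2.24914134e+01,  7.14677107e-02,
        3.42159031e-02, -7.93430968e-05]), 'position': array([ 0.23062069, -0.49907666,  0.2569359 ]), 'tool_rot': array([-3.06711295e+00, -6.74289497e-01,  1.97524790e-05]), 'force': array([-0.17868369,  0.00408786,  0.22593138]), 'moment': array([0.02735073, 0.04485996, 0.06378938]), 'opening': 0.08807246756738646}
```

View pics/scene0.png

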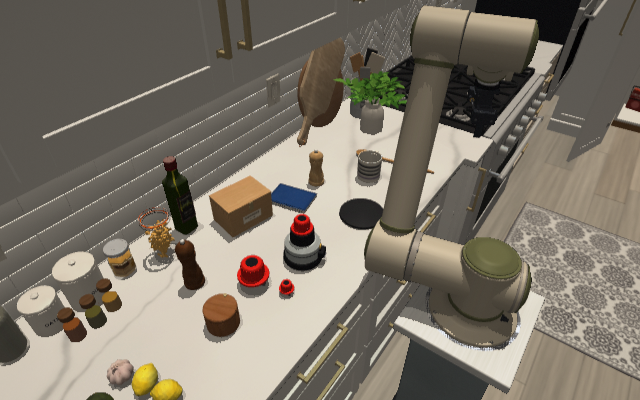

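View pics/top0.png

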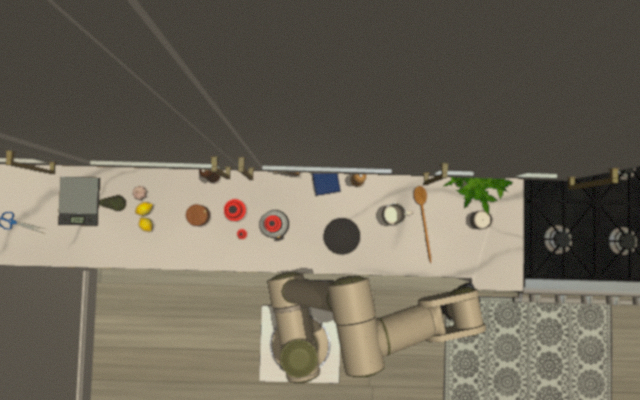

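The red caps show as large at scene (253,270) / top (235,210), small at scene (287,288) / top (242,234), and one on the steel grinder at scene (302,228) / top (273,224). The one on the grinder fits: it sits on the grinder's neck and is the middle size. The slate disc is at top (342,236). Next I'll measure these and take an enlarged crop.

```bash
cat > h.py <<'E'
import numpy as np,cv2
from scipy.spatial.transform import Rotation as R
from workcell import arm
def ray(c,u,v):
    f=200/np.tan(np.radians(c["fovy"]/2))
    d=R.from_rotvec(c["orientation"]).apply([(u-c["cx"])/f,(v-c["cy"])/f,1]); return np.array(c["xyz"]),d
def plane(c,u,v,z):
    o,d=ray(c,u,v); return o+d*(z-o[2])/d[2]
def tri(c1,p1,c2,p2):
    A=[];b=[]
    for c,p in((c1,p1),(c2,p2)):
        o,d=ray(c,*p); d/=np.linalg.norm(d); P=np.eye(3)-np.outer(d,d); A.append(P); b.append(P@o)
    return np.linalg.lstsq(np.vstack(A),np.hstack(b),rcond=None)[0]
def blobs(m,amin=15):
    n,l,s,ce=cv2.connectedComponentsWithStats(m.astype(np.uint8))
    return [(s[i],ce[i],l==i) for i in range(1,n) if s[i][4]>=amin]
def red(f):
    b,g,r=[f[...,i].astype(int) for i in range(3)]; return (r>110)&(g<70)&(b<70)
E
python3 - <<'E'
from h import *
C={n:arm.read_camera(n) for n in("top","scene")}
for n in C:
    for s,ce,_ in blobs(red(C[n]["frame"])): print(n,s,ce.round(1), plane(C[n],*ce,0.135).round(3))
f=C["top"]["frame"]; m=(f.max(2)<60); m[:195]=0;m[275:]=0;m[:,:310]=0;m[:,375:]=0
for s,ce,_ in blobs(m,100): print("disc",s,ce.round(1),plane(C["top"],*ce,.012).round(4), plane(C["top"],s[0]-.5,ce[1],.012),plane(C["top"],s[0]+s[2]-.5,ce[1],.012))
f=C["scene"]["frame"]; m=(f.max(2)<60); m[:190]=0;m[235:]=0;m[:,:332]=0;m[:,388:]=0
for s,ce,_ in blobs(m,100): print("disc scene",s,ce.round(1),plane(C["scene"],*ce,.012).round(4))
a=cv2.resize(C["top"]["frame"][190:260,215:295],None,fx=5,fy=5,interpolation=cv2.INTER_CUBIC)
b=cv2.resize(C["scene"]["frame"][205:305,235:335],None,fx=3.5,fy=3.5,interpolation=cv2.INTER_CUBIC)
cv2.imwrite("pics/crop1.png",np.hstack([a,b]))
E
```

```text
top [225 200  20  20 270] [234.6 209.9] [0.526 0.26  0.135]
top [265 216  16  16 180] [272.6 223.4] [0.479 0.114 0.135]
top [238 230   8   8  46] [241.5 233.7] [0.437 0.23  0.135]
scene [294 214  16  11  90] [301.4 219.8] [0.49  0.102 0.135]
scene [291 222  22  13 101] [301.7 229.8] [0.464 0.134 0.135]
scene [237 256  32  31 447] [252.4 271.7] [0.471 0.328 0.135]
scene [279 280  15  15 106] [286.1 287.3] [0.372 0.316 0.135]
scene [ 63 318  12  12  53] [ 67.2 325.3] [0.697 0.686 0.135]
disc [330 219  29  34 182] [347.5 232.5] [ 0.4519 -0.1789  0.012 ] [ 0.44984584 -0.10633501  0.012     ] [ 0.45315718 -0.22366611  0.012     ]
disc scene [ 339  199   44   30 1019] [360.6 213.4] [ 0.4351 -0.1463  0.012 ]
```

View pics/crop1.png

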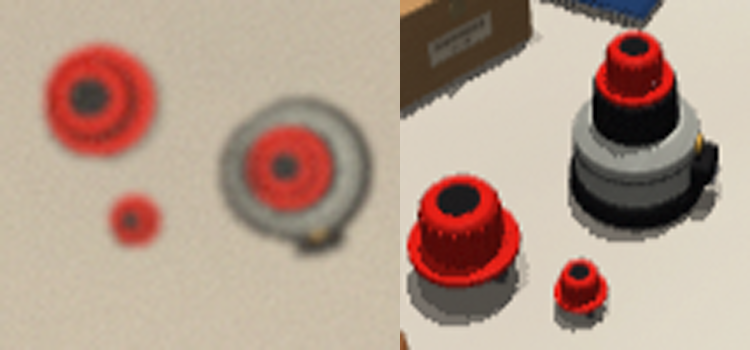

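The crop confirms it: the cap on the grinder is the middle size, with a flange of about 16 px × 3.8 mm ≈ 61 mm. I'll refine the axis and the disc.

Run:
```python
from h import *
C={n:arm.read_camera(n) for n in("top","scene")}
T,S=C["top"],C["scene"]
# filled red cap in top -> flange circle
m=red(T["frame"]); m[:,:258]=0
cs,_=cv2.findContours(m.astype(np.uint8),cv2.RETR_EXTERNAL,cv2.CHAIN_APPROX_NONE)
k=max(cs,key=cv2.contourArea); (u,v),r=cv2.minEnclosingCircle(k); print("flange",u,v,r,plane(T,u,v,.126).round(4))
def dot(c,x0,x1,y0,y1,z,th):
    g=c["frame"].max(2).astype(float)[y0:y1,x0:x1]; w=np.clip(th-g,0,None); yy,xx=np.mgrid[y0:y1,x0:x1]
    p=((xx*w).sum()/w.sum(),(yy*w).sum()/w.sum()); print("dot",np.round(p,2),plane(c,*p,z).round(4)); return p
pt=dot(T,268,277,219,228,.158,150); ps=dot(S,296,307,214,222,.158,110); print("tri",tri(T,pt,S,ps).round(4))
g=T["frame"].max(2); print("levels",g[236,318:368:3]);print(g[214:262:3,342])
for th in(80,100,120):
    m=g<th; m[:205]=0;m[266:]=0;m[:,:312]=0;m[:,372:]=0
    s,ce,_=max(blobs(m,100),key=lambda q:q[0][4]); print("disc",s,ce.round(1),plane(T,*ce,.012).round(4),"dia",2*np.sqrt(s[4]/np.pi)*1.858/458.6)
# other things on the top view
b=S["frame"]; g=b.max(2); m=g<60; m[:190]=0;m[235:]=0;m[:,:332]=0;m[:,388:]=0
s,ce,k=max(blobs(m),key=lambda q:q[0][4]); e=cv2.fitEllipse(cv2.findContours(k.astype(np.uint8),0,1)[0][0]); print("ell",e,plane(S,*e[0],.012))
for n,p,z in(("mug",(391,215),.09),("salt",(197,215),.07)): print(n,plane(T,*p,z).round(3))
```

```text
flange 272.5 223.5 8.276573181152344 [0.4786 0.1156 0.126 ]
dot [271.47 222.95] [0.4802 0.1169 0.158 ]
dot [301.43 217.89] [0.479  0.1157 0.158 ]
tri [0.4795 0.1163 0.1583]
levels [202 196  70  60  57  60  59  58  64  62  61  65  61  62 147 202 199]
[205 157  57  62  62  66  62  59  62  58  65  60  55  77 191 198]
disc [324 219  35  35 960] [341.3 235.7] [ 0.4383 -0.1542  0.012 ] dia 0.14164535431592382
disc [ 324  219   36   35 1001] [341.4 235.9] [ 0.4377 -0.1549  0.012 ] dia 0.14463844940950638
disc [ 323  218   37   37 1053] [341.3 235.7] [ 0.4383 -0.1545  0.012 ] dia 0.14834772965641974
ell ((360.68292236328125, 213.46469116210938), (29.47216033935547, 42.13058090209961), 90.86893463134766) [ 0.43465455 -0.14617617  0.012     ]
mug [ 0.525 -0.34   0.09 ]
salt [0.504 0.417 0.07 ]
```

The cap axis is (0.479, 0.116), and its triangulated height of 0.158 matches. The disc is at (0.438, -0.154). I'll move above the cap at the current height.

```bash
python3 -m handwheel '[[[0.0645,-0.0605,0],0,-1],[[0.0645,-0.0605,0],0,-1],[[0.0645,-0.0605,0],0,-1],[[0.0645,-0.0605,0],0,-1],[[0.0645,-0.0605,0],0,-1]]'
python3 -m handwheel '[[[0.0645,-0.0605,0],0,-1],[[0.0645,-0.0605,0],0,-1],[[0.0645,-0.0605,0],0,-1],[[0.0645,-0.0605,0],0,-1],[[0.0645,-0.0605,0],0,-1]]'
python3 -m handwheel '[[[0.0645,-0.0605,0],0,-1],[[0.0645,-0.0605,0],0,-1],[[0.0645,-0.0605,0],0,-1],[[0.0645,-0.0605,0],0,-1],[[0.0645,-0.0605,0],0,-1]]'
python3 -m handwheel '[[[0,0,0],-1,-1],[[0,0,0],-1,-1],[[0,0,0],-1,-1],[[0,0,0],-1,-1],[[0,0,0],-1,-1]]'
cat > st.py <<'E'
from h import *
import sys
s=arm.sense(); Rm=R.from_rotvec(s["tool_rot"]); print("t",s["time_s"],"q6",s["q"][5],"p",s["position"].round(4),"tilt",Rm.as_matrix()[:,2].round(4),"open",s["opening"],"F",s["force"].round(2),"M",s["moment"].round(3), "yaw",np.arctan2(*Rm.as_matrix()[1::-1,0]))
if len(sys.argv)>3:
    d=np.array([float(x) for x in sys.argv[1:4]])-s["position"]; print("shares to target",(Rm.inv().apply(d)/.5).round(4))
E
python3 st.py .4793 .1163 .148
```

```text
time_s: 0.92
position: [0.3139, -0.293, 0.2575]
tool_rot: [3.068, 0.674, 0.0]
force: [0.2, 0.0, -0.8]
opening: 0.0879
time_s: 1.55
position: [0.3969, -0.088, 0.2576]
tool_rot: [3.068, 0.674, 0.0]
force: [0.7, 0.5, 0.2]
opening: 0.0879
time_s: 2.17
position: [0.4799, 0.117, 0.2575]
tool_rot: [3.068, 0.675, 0.0]
force: [1.1, -0.3, -0.1]
opening: 0.0878
time_s: 2.8
position: [0.4795, 0.1156, 0.2574]
tool_rot: [-2.49, -1.915, 0.0]
force: [0.1, 0.1, 0.5]
opening: 0.0881
t 2.8 q6 0.2554365831222069 p [0.4795 0.1156 0.2574] tilt [-1.e-04  0.e+00 -1.e+00] open 0.08807160070371142 F [0.1  0.11 0.46] M [-0.031 -0.03   0.081] yaw 1.3113018493057564
shares to target [ 0.0014 -0.0007  0.2188]
```

```bash
python3 -m handwheel '[[[0.0014,-0.0007,0.06],0,-1],[[0,0,0.06],0,-1],[[0,0,0.06],0,-1],[[0,0,0.0385],0,-1],[[0,0,0],0,-1]]'
python3 st.py .4793 .1163 .148
python3 -m handwheel '[[[0,0,0],0,1],[[0,0,0],0,1],[[0,0,0],0,1],[[0,0,0],0,1],[[0,0,0],0,1]]'
python3 st.py .4793 .1163 .148
python3 -m handwheel '[[[0,0,0],0,1],[[0,0,0],0,1],[[0,0,0],0,1],[[0,0,0],0,1],[[0,0,0],0,1]]'
python3 st.py .4793 .1163 .148
```

```text
time_s: 3.42
position: [0.4788, 0.1163, 0.1473]
tool_rot: [-2.494, -1.907, 0.003]
force: [0.4, -0.6, -0.1]
opening: 0.0879
t 3.425 q6 0.26279792522752454 p [0.4788 0.1163 0.1473] tilt [-0.0027  0.     -1.    ] open 0.08790532429792479 F [ 0.35 -0.56 -0.07] M [-0.036 -0.045 -0.048] yaw 1.3054308474897678
shares to target [ 0.0003  0.0009 -0.0014]
time_s: 4.05
position: [0.4794, 0.1163, 0.1483]
tool_rot: [2.496, 1.908, 0.0]
force: [-0.0, -0.4, 0.9]
opening: 0.0432
t 4.05 q6 0.26282124486774583 p [0.4794 0.1163 0.1483] tilt [ 3.e-04 -0.e+00 -1.e+00] open 0.043151106384884695 F [-0.02 -0.44  0.94] M [-0.032  0.     0.034] yaw 1.305470659102375
shares to target [-0.     -0.0002  0.0007]
time_s: 4.68
position: [0.4794, 0.1163, 0.1483]
tool_rot: [2.496, 1.908, 0.0]
force: [0.0, -0.8, 3.2]
opening: 0.0428
t 4.675 q6 0.26280391087279426 p [0.4794 0.1163 0.1483] tilt [ 3.e-04  0.e+00 -1.e+00] open 0.04281919344353242 F [ 0.   -0.77  3.25] M [-0.043  0.029  0.015] yaw 1.30544348628374
shares to target [-0.     -0.0003  0.0007]
```

```bash
python3 -m handwheel '[[[0,0,0],0.2,1],[[0,0,0],0.2,1],[[0,0,0],0.2,1],[[0,0,0],0.2,1],[[0,0,0],0,1]]' >/dev/null; python3 st.py
python3 -m handwheel '[[[0,0,0],0.2,1],[[0,0,0],0.2,1],[[0,0,0],0,1],[[0,0,0],0,1],[[0,0,0],0,1]]'>/dev/null; python3 st.py
```

```text
t 5.3 q6 0.4041762015069392 p [0.4794 0.1163 0.1483] tilt [ 3.e-04  0.e+00 -1.e+00] open 0.04308028835716501 F [-0.2  -1.45  5.54] M [-0.141  0.048 -0.03 ] yaw 1.1640622221957018
t 5.925 q6 0.4737449572922929 p [0.4794 0.1163 0.1483] tilt [ 2.e-04  1.e-04 -1.e+00] open 0.04301233653690797 F [ 0.06 -0.55  5.39] M [-0.112  0.08  -0.031] yaw 1.0944577538846043
```

```bash
python3 -m handwheel '[[[0,0,0],0.2,1],[[0,0,0],0.2,1],[[0,0,0],0.2,1],[[0,0,0],0,1],[[0,0,0],0,1]]' >/dev/null; python3 st.py
python3 -m handwheel '[[[0,0,0],0.2,1],[[0,0,0],0.2,1],[[0,0,0],0.2,1],[[0,0,0],0,1],[[0,0,0],0,1]]'>/dev/null; python3 st.py
```

```text
t 6.55 q6 0.5784293181177694 p [0.4794 0.1163 0.1483] tilt [ 3.e-04  1.e-04 -1.e+00] open 0.043027953288491086 F [-0.15 -0.5   5.18] M [-0.124  0.082 -0.025] yaw 0.9897686408370883
t 7.175 q6 0.6831908527159111 p [0.4794 0.1163 0.1483] tilt [ 2.e-04  1.e-04 -1.e+00] open 0.04315778956024259 F [-0.19 -0.75  5.81] M [-0.091  0.134 -0.034] yaw 0.8849627469705165
```

It turns past 0.42 rad with almost no torque, so this is the unlocking direction. I'll carry on to about 1.03 rad, short of the end stop.

```bash
python3 -m handwheel '[[[0,0,0],0.5,1],[[0,0,0],0.5,1],[[0,0,0],0.5,1],[[0,0,0],0.5,1],[[0,0,0],0,1]]' >/dev/null; python3 st.py
python3 -m handwheel '[[[0,0,0],0.5,1],[[0,0,0],0.5,1],[[0,0,0],0.5,1],[[0,0,0],0,1],[[0,0,0],0,1]]'>/dev/null; python3 st.py
python3 -m handwheel '[[[0,0,-0.006],0,1],[[0,0,-0.006],0,1],[[0,0,0],0,1],[[0,0,0],0,1],[[0,0,0],0,1]]'>/dev/null; python3 st.py
```

```text
t 7.8 q6 1.0332829671905595 p [0.4795 0.1163 0.1483] tilt [ 4.e-04  2.e-04 -1.e+00] open 0.043085528222941545 F [-0.25 -0.25  5.33] M [-0.072  0.038 -0.074] yaw 0.5348909593502127
t 8.425 q6 1.2927342967553523 p [0.4795 0.1164 0.1483] tilt [ 4.e-04  3.e-04 -1.e+00] open 0.04299611118190426 F [0.25 0.18 3.85] M [ 0.043  0.076 -0.125] yaw 0.2754087403131515
t 9.05 q6 1.2925696666519662 p [0.4793 0.1163 0.1541] tilt [-3.e-04  1.e-04 -1.e+00] open 0.04290627278360174 F [-0.85  0.15 -1.51] M [-0.003 -0.005  0.014] yaw 0.2756954685554368
```

The cap is free: it rose 6 mm and the load is about its own weight. I'll lift it clear.

```bash
python3 -m handwheel '[[[0,0,-0.02],0,1],[[0,0,-0.03],0,1],[[0,0,-0.04],0,1],[[0,0,-0.04],0,1],[[0,0,-0.03],0,1]]'>/dev/null; python3 st.py .438 -.154 .235
python3 - <<'E'
from h import *
a=arm.read_camera("top")["frame"][195:265,225:325]; b=arm.read_camera("scene")["frame"][150:260,240:380]
cv2.imwrite("pics/lift.png",np.vstack([cv2.resize(a,(560,280)),cv2.resize(b,(560,310))]))
E
```

```text
t 9.675 q6 1.2925467423554824 p [0.4794 0.1163 0.2357] tilt [ 0.0014  0.     -1.    ] open 0.04308509525462851 F [-0.54  0.2  -1.93] M [ 0.014  0.03  -0.035] yaw 0.2757673417795259
shares to target [-0.227   0.4976  0.0014]
```

View pics/lift.png

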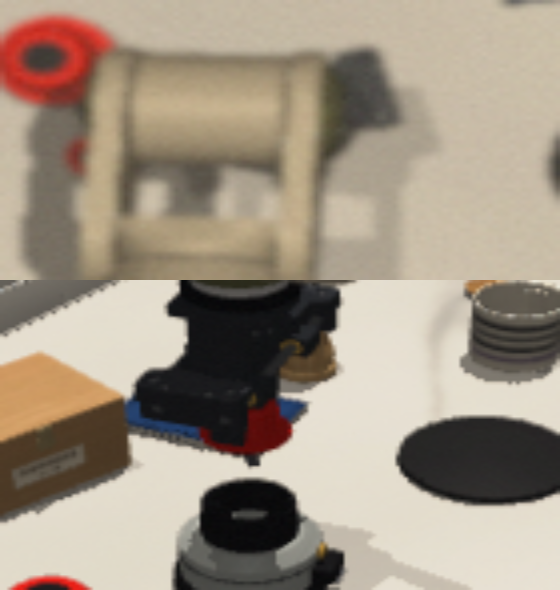

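The cap hangs in the gripper above the open neck, and the disc is now unobstructed in the scene view. I'll recheck the disc and then go.

```bash
python3 - <<'E'
from h import *
c=arm.read_camera("scene"); g=c["frame"].max(2); m=g<75; m[:190]=0;m[235:]=0;m[:,:332]=0;m[:,400:]=0
s,ce,k=max(blobs(m),key=lambda q:q[0][4]); e=cv2.fitEllipse(cv2.findContours(k.astype(np.uint8),0,1)[0][0]); print(s,"ell",e,plane(c,*e[0],.010),plane(c,*ce,.010))
E
python3 -m handwheel '[[[-0.0227,0.0498,0],0,1],[[-0.0227,0.0498,0],0,1],[[-0.0227,0.0498,0],0,1],[[-0.0227,0.0498,0],0,1],[[-0.0227,0.0498,0],0,1]]'>/dev/null
python3 -m handwheel '[[[-0.0227,0.0498,0],0,1],[[-0.0227,0.0498,0],0,1],[[-0.0227,0.0498,0],0,1],[[-0.0227,0.0498,0],0,1],[[-0.0227,0.0498,0],0,1]]'
python3 -m handwheel '[[[0,0,0],0,1],[[0,0,0],0,1],[[0,0,0],0,1],[[0,0,0],0,1],[[0,0,0],0,1]]'>/dev/null; python3 st.py .438 -.154 .164
```

```text
[ 339  199   46   30 1076] ell ((361.563232421875, 213.7271728515625), (29.336427688598633, 44.41149139404297), 94.74595642089844) [ 0.43266882 -0.14880488  0.01      ] [ 0.4326135  -0.14871962  0.01      ]
time_s: 11.08
position: [0.4375, -0.1549, 0.2336]
tool_rot: [-3.111, -0.431, 0.001]
force: [-0.1, -0.1, -0.8]
opening: 0.0432
t 11.7 q6 0.7008066604472034 p [ 0.438  -0.1539  0.2342] tilt [ 1.e-04 -0.e+00 -1.e+00] open 0.04293101689238507 F [ 0.3   1.22 -0.84] M [ 0.004  0.    -0.036] yaw 0.2762632970255304
shares to target [-1.000e-04  3.000e-04  1.405e-01]
```

```bash
python3 -m handwheel '[[[0,0,0.035],0,1],[[0,0,0.045],0,1],[[0,0,0.04],0,1],[[0,0,0.0205],0,1],[[0,0,0],0,1]]'>/dev/null
python3 -m handwheel '[[[0,0,0],0,1],[[0,0,0],0,1],[[0,0,0],0,1],[[0,0,0],0,1],[[0,0,0],0,1]]'>/dev/null; python3 st.py .438 -.154 .164
python3 - <<'E'
from h import *
b=arm.read_camera("scene")["frame"]; a=arm.read_camera("top")["frame"]
cv2.imwrite("pics/fin.png",np.hstack([cv2.resize(b[130:250,280:440],(480,360),interpolation=2),cv2.resize(a[190:280,290:370],(320,360),interpolation=2)]))
E
```

```text
t 12.95 q6 0.7006379175837377 p [ 0.4379 -0.1542  0.164 ] tilt [ 1.e-04 -0.e+00 -1.e+00] open 0.04324707231795791 F [ 0.25 -0.9  -1.17] M [ 0.057  0.036 -0.017] yaw 0.2757240566388863
shares to target [ 0.0002 -0.0003 -0.    ]
```

View pics/fin.png

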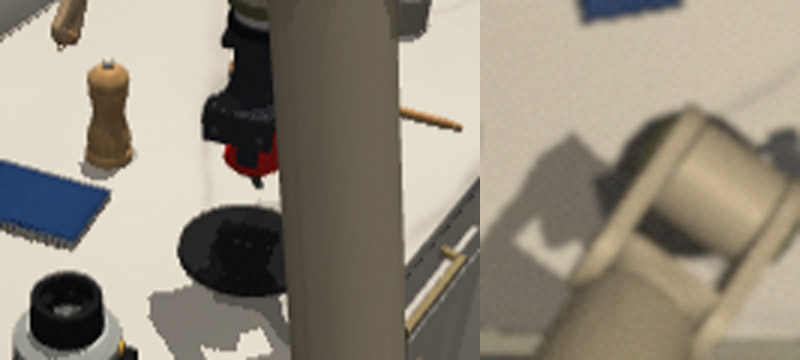

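The cap hangs upright about 10 cm above the disc, touching nothing. The arm hides the disc's right side in the scene view, so I'll check its visible left edge against the top-view estimate, then hand in.

Run:
```python
from h import *
c=arm.read_camera("scene"); f=200/np.tan(np.radians(c["fovy"]/2)); t=np.linspace(0,2*np.pi,200)
P=np.c_[.438+.076*np.cos(t),-.154+.076*np.sin(t),0*t+.012]; q=R.from_rotvec(c["orientation"]).inv().apply(P-c["xyz"])
u=q[:,0]/q[:,2]*f+c["cx"];v=q[:,1]/q[:,2]*f+c["cy"]; print("pred left/top/bottom",u.min(),v.min(),v.max(),"seen 338.5,198.5,228.5(+thickness)")
s=arm.sense(); print(np.abs(s["joint_velocities"]).max())
```

```text
pred left/top/bottom 338.3427643641391 197.53691943665456 227.35216093174387 seen 338.5,198.5,228.5(+thickness)
0.0016241300044715712
```

Run:
```python
from workcell import arm
arm.job_done(); s=arm.sense(); print(s["time_s"],s["position"],s["opening"],s["force"])
```

```text
the job is handed in; nothing more can be done
the job is handed in; nothing more can be done
```

The red cap is off the grinder and I've handed the job in. The gripper holds the cap upright and still over the middle of the slate disc, its underside about 10 cm above it.

- **Unlocking:** I took the middle-sized cap, the one sitting on the grinder. The first direction I tried, clockwise seen from above, was the right one. It turned about 1.03 rad with no more than 0.13 N m, so I never needed the other way. It then lifted straight out with only about its own weight showing.
- **Final position:** The last reading before hand-in was TCP (0.438, -0.154, 0.164) m. The tool was vertical, the opening 43 mm, joint speeds practically zero, and the clock at about 13 s.
- **Disc check that disagreed at first:** Fitting the disc in the scene view put its centre about 7–8 mm off the top-view estimate, because the arm hid its right side. I used the top view. The disc's visible edges in the scene view matched that to about 1 px, or roughly 3 mm.
- **Other objects:** No path came near the mug, salt cellar, mills or spoon. The readings showed no contact apart from a few newtons on the cap in its lock, but I did not re-measure those objects at the end.
- **After hand-in:** The final state read-out returned nothing more, so the last figures are from just before it.

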